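Wedge the planing stop into a sloping planing board and set the stick against it

TASK

Slide the loose planing stop, thin end first, into the dovetail housing across the sloping planing board, and push it along until it wedges tight, its thin end about flush with the board's far side. Then lay the oak stick flat on the slope above it, pointing straight up the slope with its lower end against the stop, ready for planing. Leave the other tools alone.

Things in the scene. Friction and masses are not known exactly. Their poses are not given: they have to be found in the camera images.
- planing_board: the planing board, a light-brown wooden slab on two wedge-shaped cheeks, fixed to the bench. Its bed slopes 25 degrees down towards the robot, is 150 mm wide and 250 mm long up the slope, and is 29 mm above the bench at its lower edge, 135 mm at its upper. Origin: on the bench under the middle of the slab's lower end; x towards its high end, z up
- way (a point): the housing: a groove 15 mm deep, level across the bed, with undercut flanks (15 deg) and the same taper as the stop's tongue. Origin on the groove's floor and centre line; x along it from the wide to the narrow end, y down the slope, z square out of the bed. The bed is the plane z = +15 mm, x -67.5 (wide mouth) to +82.5 mm, y +55 (lower edge) to -195 mm
- mouth (a point): the middle of the housing's wide mouth, on the groove's floor at the board's right side (seen from the robot): 67.5 mm before the origin of way. The floor is 50 mm wide here, 42 mm at bed level; the stop enters here, thin end first. A fixed box of nails, 60 mm high, stands 0.1 m or more to the right and further back
- stop: the planing stop, a loose light-brown wooden part, 165 mm long, 34 high, 0.13 kg: a straight bar on a dovetail tongue. The tongue is 16 mm high, its foot tapers from 51.5 mm wide (thick end) to 28.5 (thin end, 4 deg a side), its sides flare outwards below by 15 deg. Origin: centre of its underside; x lengthwise towards the thin end, z up. Starts on its foot on the bench
- stop_bar (a point): the middle of the stop's bar, 25 mm above the stop's underside: the place to grip. The bar is 28 mm wide, 165 long, 18 high (16 to 34 mm above the underside). In the housing the bar clears the bed by 1 mm. The stop just fills the housing when its origin is at way's, axes parallel (thick end 15 mm proud); a push of 15 to 20 N on the thick end jams it there
- oak_stick: the oak stick, a loose squared greyish stick 28 x 167 x 22 mm, 0.09 kg. Origin: centre of its underside, on the bench at the start (z up); y along its length. It shall lie on the bed on this same face, lengthwise up the slope, between the stop's bar and the bed's upper edge
- wood_wedge: a plain wooden wedge 32 x 102 x 29 mm lying in front of the board; one of the other things, to be left alone
- chisel: a chisel with a wooden handle, 230 mm long, lying near the bench's front edge; to be left alone
- claw_hammer: a claw hammer, 247 mm long, lying to the left of the board; to be left alone

How it is judged:
By the outcome, as a careful person would: the job done as asked, in the order asked, and still so for the second after the job is handed in, with the robot touching nothing.
It also fails if it takes over 72 s, if anything falls off the work surface, if the arm or the gripper's body presses on something with over 40 N, if the wrist force passes 120 N, or if a joint passes its speed limit or range.

ROBOT

A 6-joint arm with a two-finger parallel gripper is mounted at the origin on a cart in front of the work surface, level with it; the furniture and walls round the work are solid. World frame = base frame: x ahead of the robot, y to its left, z up, the work surface at z = 0. Lengths are in m, angles in rad, forces in N, time in s.
With the tool pointing down it reaches from about 0.325 to 0.85 m from the base axis. Payload 15.5 kg.
Tool frame: the origin (TCP) lies between the finger pads; the fingertips stand ahead of it and the grasp point (between the pads) is the TCP (robot.finger_overhang is the z of the fingertips in the tool frame, in m); z points along the fingers, y is the line along which they close (so a half turn about z gives the same grasp; the last joint's range is limited). The gripper opens to 91 mm and grips with 3 to 60 N. Pads are 32 mm wide; open, the fingers measure 118 mm over their backs; the gripper's body (76 mm by 178 mm) begins 60 mm behind the grasp point.
Start: joints at [1.177, 0.494, 1.345, -0, 1.302, -0.096], TCP at [0.183, 0.597, 0.233] pointing down, gripper open.
Joint ranges: [-2.91, 2.91], [-0.82, 2.16], [0.22, 2.67], [-1.22, 4.37], [0.12, 2.79], [-3.08, 3.08]. Speed limits (rad/s): [1.89, 1.89, 2.57, 3.01, 3.01, 3.01].

INTERFACE

Orientations are given as a 3x3 rotation matrix whose columns are the frame's x, y, z axes.
In Python, from rig import robot, fingers, imaging, job, finder, readout gives the robot as it stands. Calls block until the motion is done:
- robot.move_pose(position, orientation): joint-space move of the TCP to a pose.
- robot.move_straight(position, ori=None, v=0.15): straight line of the TCP; ori=None keeps the orientation; v is the mean speed in m/s.
- robot.move_j(angles): joint-space move.
- fingers.grip(opening, grip_force=None): finger opening in m; grip_force is the grip in N (None keeps the last); returns when the fingers have stopped.
- robot.wait(seconds).
- robot.inverse_kinematics(position, orientation): joint angles nearest the present ones, or None.
- imaging.get_image(name): name is "side" or "top" or "wrist"; returns a dict with "image" (420x560x3 uint8, red, green, blue), "z_map" (420x560 float32, m along the optical axis (not along the pixel's ray), 0 where there is no reading), "camera_matrix" (3x3 intrinsics, pixels), "extrinsics" (4x4, takes a point from world to camera coordinates). Camera axes: x right, y down, z forward; pixel columns grow to the right and rows downward; lengths in m; the calibration is good to about 2 mm. The wrist camera is an equidistant fisheye: a pixel r from the principal point sees the ray r / f radians off the axis. A picture is of the moment at which its call begins.
A pose or a line that the arm cannot do raises robot.PlanningError and nothing moves.
- job.sign_off(): hands the job in; it is judged then, once.
Trained networks look in a picture, given as the dict that the camera call returned (one of the last four; its "shot" number tells which), for a name from the list of things; names that differ only in an ending like _2 or _b are one class to them, and where a whole thing is asked for, a point or a joint stands for the part that bears it (a point fixed in the world has none). Each returns a list of dicts, best first, with "conf" (0 to 1); they miss things now and then, are a little off and sometimes report something else, mostly with a low value. They report only what shows in the picture. A call takes as long as a camera call.
- finder.search_frame(label, picture): "point" ([column, row] as shares, 0 to 1, of the picture: columns of its width, rows of its height, amid what is visible of it).
- finder.silhouettes(label, picture): "mask" (420x560 bool, what is visible of it) and "point" ([column, row] as shares, 0 to 1, of the picture: columns of its width, rows of its height, amid what is visible of it).
Readings, each from a call of its own:
- readout.current_time(): time.
- readout.current_qpos(): joint angles.
- readout.current_joint_velocities(): joint speeds.
- readout.current_tau(): joint torques, N m.
- readout.current_tcp_pos(): TCP position.
- readout.current_tcp_rot(): TCP orientation.
- readout.current_contact_force(): force on the tool from outside, world axes, zero at the start.
- readout.current_moment(): the same for the moment, N m.
- readout.current_grip_width(): finger opening in m.
- readout.current_grasp_force(): force on a finger pad.
Only numpy, scipy, OpenCV 4.12 (cv2) and the standard library are available. Lean on these libraries where they do the work, as an engineer would, in place of code of your own. Each camera call takes 0.05 s, during which the arm holds its last target. There are 200 camera calls.

## Working session

There is one attempt and no reset: what is moved stays moved. The work goes in short steps, each a Python script; the robot and the scene stay as the last script left them, time stands still between calls to the robot, and variables do not carry over. Pictures are saved under pics/ and viewed, at most 10 in all, crops included, and the job is handed in when it is done.

```bash
mkdir -p pics; ls
cat > h.py <<'E'
import numpy as np, cv2
from rig import robot, fingers, imaging, job, finder, readout
def save(p,name): cv2.imwrite('pics/'+name,p['image'][:,:,::-1])
def cloud(p,mask=None):
    """world points (N,3) of a pinhole picture, with mask"""
    z=p['z_map']; K=p['camera_matrix']; T=np.linalg.inv(p['extrinsics'])
    m=(z>0) if mask is None else (z>0)&mask
    v,u=np.nonzero(m); d=z[m]
    c=np.c_[(u-K[0,2])/K[0,0]*d,(v-K[1,2])/K[1,1]*d,d]
    return c@T[:3,:3].T+T[:3,3]
E
python3 - <<'E'
from h import *
ps={n:imaging.get_image(n) for n in('top','side')}
cv2.imwrite('pics/a.png',np.vstack([cv2.resize(ps[n]['image'][:,:,::-1],(400,300)) for n in ps])) 
for n,p in ps.items():
    save(p,n+'0.png'); print(n,np.linalg.inv(p['extrinsics'])[:3].round(3).tolist(), p['camera_matrix'].round(1).tolist())
    np.savez(n+'0.npz',**{k:p[k] for k in('image','z_map','camera_matrix','extrinsics')})
    for l in('planing_board','stop','oak_stick','wood_wedge','chisel','claw_hammer'):
        r=finder.silhouettes(l,p)
        for q in r[:2]:
            c=cloud(p,q['mask']); print(l,round(q['conf'],2),(np.array(q['point'])*[560,420]).round(),q['mask'].sum(),np.median(c,0).round(3) if len(c) else None)
        if r: np.save(f'{n}_{l}.npy',r[0]['mask'])
print(readout.current_time(),robot.finger_overhang)
E
```

```text
pics
top [[-0.018, -0.985, 0.172, 0.225], [-1.0, 0.018, -0.001, 0.13], [-0.002, -0.172, -0.985, 1.413]] [[526.3, 0.0, 279.1], [0.0, 526.3, 219.4], [0.0, 0.0, 1.0]]
planing_board 0.87 [236. 175.] 5461 [0.581 0.241 0.084]
stop 0.77 [370. 210.] 914 [ 0.484 -0.114  0.032]
oak_stick 0.71 [408. 201.] 720 [ 0.512 -0.226  0.02 ]
wood_wedge 0.56 [253. 256.] 419 [0.372 0.2   0.017]
chisel 0.79 [317. 257.] 745 [0.367 0.032 0.013]
claw_hammer 0.86 [126. 189.] 1366 [0.556 0.546 0.025]
claw_hammer 0.39 [318. 261.] 648 [0.368 0.035 0.015]
side [[0.831, -0.276, 0.483, -0.31], [-0.556, -0.439, 0.705, -0.999], [0.018, -0.855, -0.518, 0.904]] [[541.3, 0.0, 289.1], [0.0, 541.3, 212.3], [0.0, 0.0, 1.0]]
planing_board 0.71 [306. 191.] 3436 [0.578 0.214 0.068]
planing_board 0.23 [381. 287.] 639 [ 0.508 -0.228  0.02 ]
stop 0.59 [346. 268.] 889 [ 0.475 -0.129  0.027]
oak_stick 0.56 [382. 286.] 675 [ 0.508 -0.231  0.02 ]
wood_wedge 0.62 [251. 228.] 309 [0.372 0.185 0.014]
chisel 0.74 [281. 258.] 483 [0.365 0.025 0.012]
claw_hammer 0.71 [250. 162.] 514 [0.552 0.553 0.023]
claw_hammer 0.35 [348. 269.] 870 [ 0.472 -0.129  0.027]
0.7 0.019
```

View pics/top0.png

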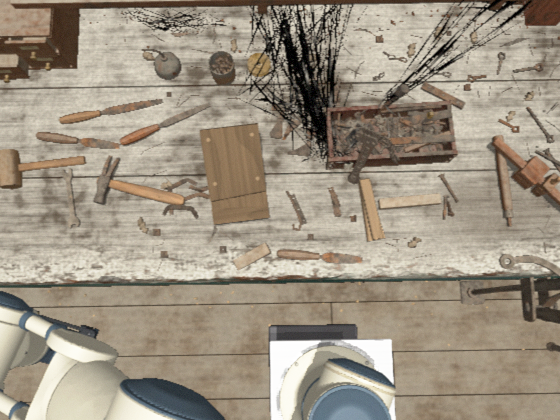

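View pics/side0.png

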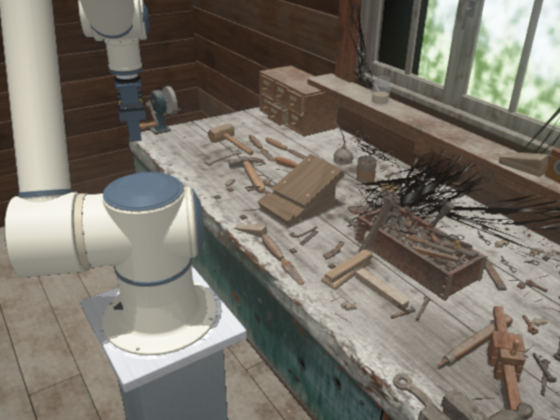

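Top view: board at (236,175), stop at (370,210), stick at (408,201), nail box at (390,133). I'll fit their poses now.

```bash
cat > fit.py <<'E'
import numpy as np, cv2
from h import cloud
def rect(P):
    (c,s,a)=cv2.minAreaRect(P.astype(np.float32)*1000); return np.round(c,1),np.round(s,1),round(a,1)
for n in('top','side'):
    p=dict(np.load(n+'0.npz')); M={l:np.load(f'{n}_{l}.npy') for l in('planing_board','stop','oak_stick')}
    C=cloud(p,M['planing_board'])
    # ransac bed plane
    rng=np.random.default_rng(0); best=None
    for _ in range(500):
        a,b,c=C[rng.choice(len(C),3,False)]; nn=np.cross(b-a,c-a)
        if np.linalg.norm(nn)<1e-5: continue
        nn/=np.linalg.norm(nn); i=abs((C-a)@nn)<.002
        if best is None or i.sum()>best.sum(): best=i
    B=C[best]; o=B.mean(0); nn=np.linalg.svd(B-o,full_matrices=False)[2][2]; nn*=np.sign(nn[2])
    up=np.array([0,0,1])-nn*nn[2]; up/=np.linalg.norm(up); lat=np.cross(nn,up)
    Q=np.c_[(B-o)@up,(B-o)@lat]
    c,s,a=rect(Q); ctr=o+(up*c[0]+lat*c[1])/1000
    print(n,'bed n',nn.round(3),'tilt',np.degrees(np.arccos(nn[2])).round(2),'up',up.round(3),'lat',lat.round(3),'ctr',ctr.round(4),'size',s,a,'yaw up',np.degrees(np.arctan2(up[1],up[0])).round(2))
    for l,zt in(('stop',.034),('oak_stick',.022)):
        C=cloud(p,cv2.dilate(M[l].astype(np.uint8),np.ones((9,9)))>0); T=C[abs(C[:,2]-zt)<.005]
        print(l,rect(T[:,:2]),'medz',np.median(T[:,2]).round(4),len(T))
        if l=='stop':
            (c,s,a)=cv2.minAreaRect(T[:,:2].astype(np.float32)); 
            d=np.radians(a if s[0]>s[1] else a+90); u=np.array([np.cos(d),np.sin(d)]); u*=np.sign(u[0]); w=np.array([-u[1],u[0]])
            L=C[(C[:,2]>.006)&(C[:,2]<.024)]; q=np.c_[(L[:,:2]-c)@u,(L[:,:2]-c)@w]
            for lo in np.arange(-.09,.09,.03):
                k=q[(q[:,0]>lo)&(q[:,0]<lo+.03)]; print('  ',lo.round(2),len(k),(np.percentile(k[:,1],[2,98])*1000).round(1) if len(k) else '')
    x,y=(370,210) if n=='top' else (360,272)
    cr=p['image'][y-40:y+40,x-60:x+60,::-1]; cv2.imwrite(f'pics/crop_{n}.png',cv2.resize(cr,None,fx=5,fy=5,interpolation=cv2.INTER_CUBIC))
cv2.imwrite('pics/crops.png',np.vstack([cv2.resize(cv2.imread(f'pics/crop_{n}.png'),(450,300)) for n in('top','side')]))
E
python3 fit.py
```

```text
top bed n [-0.415 -0.035  0.909] tilt 24.62 up [0.906 0.077 0.417] lat [-0.085  0.996  0.   ] ctr [0.5765 0.2407 0.082 ] size [249.2 149.9] 1.3 yaw up 4.85
stop (array([ 498. , -116.8]), array([177.9,  40.4]), 14.0) medz 0.0337 614
   -0.09 72 [-17.7  28.8]
   -0.06 49 [-16.7  25.5]
   -0.03 45 [-28.8  20.3]
   0.0 38 [-31.  17.]
   0.03 17 [ 8.2 12.3]
   0.06 28 [-1.9 19.1]
oak_stick (array([ 512.9, -226.5]), array([ 28.7, 167.7]), 4.4) medz 0.0211 578
side bed n [-0.425 -0.024  0.905] tilt 25.2 up [0.903 0.052 0.426] lat [-0.057  0.998  0.   ] ctr [0.5742 0.2402 0.0807] size [245.6 156.8] 2.1 yaw up 3.3
stop (array([ 500.8, -117.2]), array([187.4,  40.5]), 15.0) medz 0.0337 434
   -0.09 109 [-17.7  28.3]
   -0.06 58 [-19.4  -8. ]
   -0.03 96 [-44.4  48.6]
   0.0 57 [-44.9 -12. ]
   0.03 32 [-20.9 -13.7]
   0.06 21 [-20.5  34.5]
oak_stick (array([ 512.2, -229.9]), array([204.7,  46.7]), 89.8) medz 0.0214 515
```

View pics/crops.png

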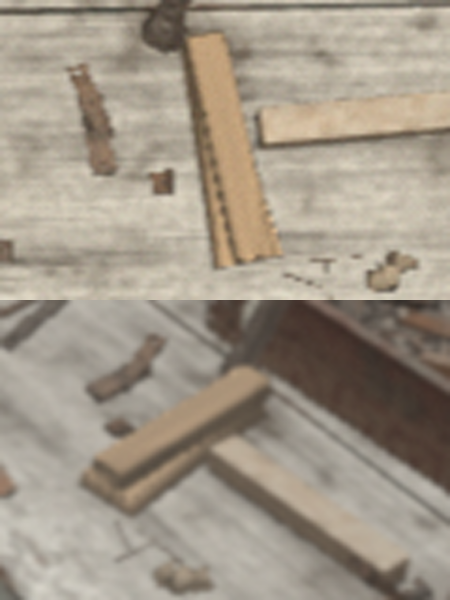

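Near end of the stop (bottom of crop) is the thick one, with tongue edges showing on both sides; the thin end is far, next to some clutter by the nail box. Next, wrist close-ups of the board and the parts.

```bash
cat >> h.py <<'E'
def wcloud(p,mask=None):
    z=p['z_map']; K=p['camera_matrix']; T=np.linalg.inv(p['extrinsics'])
    m=(z>0) if mask is None else (z>0)&mask
    v,u=np.nonzero(m); d=z[m]
    x=(u-K[0,2])/K[0,0]; y=(v-K[1,2])/K[1,1]; r=np.hypot(x,y)+1e-9; t=np.tan(r)/r
    return np.c_[x*t*d,y*t*d,d]@T[:3,:3].T+T[:3,3]
def down(yaw):  # tool down, tool y (closing) at angle yaw from world y
    c,s=np.cos(yaw),np.sin(yaw); return np.array([[c,-s,0],[s,c,0],[0,0,1]])@np.diag([1.,-1,-1])
E
python3 - <<'E'
from h import *
print(readout.current_tcp_rot().round(3).tolist())
for i,(P,L) in enumerate([([.55,.22,.36],['planing_board']),([.46,-.15,.30],['stop','oak_stick'])]):
    for R in (down(np.radians(5)),):
        robot.move_pose(P,R)
    p=imaging.get_image('wrist'); save(p,f'w{i}.png')
    np.savez(f'w{i}.npz',**{k:p[k] for k in('image','z_map','camera_matrix','extrinsics')})
    for l in L:
        r=finder.silhouettes(l,p); print(l,[(round(q['conf'],2),(np.array(q['point'])*[560,420]).round().tolist(),q['mask'].sum(),np.median(wcloud(p,q['mask']),0).round(3)) for q in r[:2]])
        if r: np.save(f'w{i}_{l}.npy',r[0]['mask'])
    print(readout.current_time(),readout.current_qpos().round(2), np.linalg.inv(p['extrinsics'])[:3].round(3).tolist())
cv2.imwrite('pics/w01.png',np.vstack([cv2.resize(cv2.imread(f'pics/w{i}.png')[:],(400,300)) for i in(0,1)]))
E
```

```text
[[-0.956, 0.293, -0.0], [0.293, 0.956, 0.0], [0.0, 0.0, -1.0]]
planing_board [(0.66, [508.0, 217.0], np.int64(945), array([ 0.516, -0.21 ,  0.02 ])), (0.62, [268.0, 139.0], np.int64(18954), array([0.606, 0.244, 0.094]))]
2.7583 [0.28 0.35 1.23 0.   1.56 1.76] [[0.088, -0.964, -0.253, 0.621], [-0.996, -0.086, -0.022, 0.228], [-0.0, 0.254, -0.967, 0.511]]
stop [(0.79, [260.0, 162.0], np.int64(3554), array([ 0.485, -0.119,  0.033]))]
oak_stick [(0.72, [342.0, 145.0], np.int64(2388), array([ 0.516, -0.221,  0.021])), (0.54, [260.0, 162.0], np.int64(3572), array([ 0.486, -0.119,  0.033]))]
4.3417 [-0.44  0.23  1.58  0.    1.33  1.05] [[0.088, -0.964, -0.252, 0.532], [-0.996, -0.085, -0.022, -0.142], [-0.0, 0.253, -0.968, 0.451]]
```

View pics/w01.png

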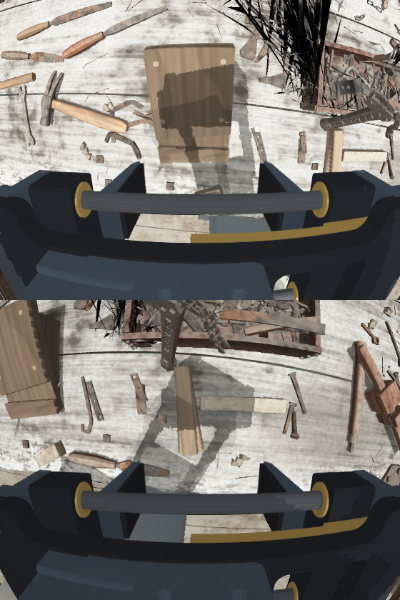

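```bash
cat > fit2.py <<'E'
from h import *
t=np.radians(25)
def edges(Q,ax,lo,hi):  # robust line per side along axis ax; returns left/right fits
    out=[]
    bins=np.arange(lo,hi,.008); pts=[]
    for b in bins:
        k=Q[(Q[:,ax]>=b)&(Q[:,ax]<b+.008),1-ax]
        if len(k)>8: pts.append((b+.004,*np.percentile(k,[1,99])))
    pts=np.array(pts)
    for j in(1,2):
        m=np.ones(len(pts),bool)
        for _ in range(4):
            f=np.polyfit(pts[m,0],pts[m,j],1); r=pts[:,j]-np.polyval(f,pts[:,0]); m=abs(r)<max(.0015,1.5*np.median(abs(r)))
        out.append((np.degrees(np.arctan(f[0])).round(2),(np.polyval(f,0)*1000).round(1)))
    return out
for n,f in(('top0',cloud),('w0',wcloud)):
    p=dict(np.load(n+'.npz')); C=f(p)
    C=C[(abs(C[:,0]-.58)<.2)&(abs(C[:,1]-.24)<.13)]
    yaw=np.radians(5.5); c=np.array([.5765,.2407,.082])
    for it in range(3):
        up=np.array([np.cos(yaw)*np.cos(t),np.sin(yaw)*np.cos(t),np.sin(t)]); lat=np.array([-np.sin(yaw),np.cos(yaw),0]); nn=np.cross(up,lat)
        D=C-c; q=np.c_[D@up,D@lat,D@nn]
        B=q[abs(q[:,2])<.005]; 
        inn=B[(abs(B[:,0])<.11)&(abs(B[:,1])<.06)]
        e1=edges(B[abs(B[:,1])<.09],0,-.1,.1); e2=edges(B[abs(B[:,0])<.14],1,-.06,.06)
        A=np.c_[inn[:,:2],np.ones(len(inn))]; pl=np.linalg.lstsq(A,inn[:,2],rcond=None)[0]
        print(n,'lat edges',e1,'up edges',e2,'plane',(pl*[57.3,57.3,1000]).round(2),'yaw',np.degrees(yaw).round(2),'c',c.round(4))
        dy=np.radians((e1[0][0]+e1[1][0]-e2[0][0]-e2[1][0])/4)
        c=c+up*(e2[0][1]+e2[1][1])/2000+lat*(e1[0][1]+e1[1][1])/2000+nn*pl[2]; yaw+=dy
    G=q[(abs(q[:,1])<.07)&(q[:,0]>-.12)&(q[:,0]<-.03)]
    for b in np.arange(-.115,-.03,.005):
        k=G[(G[:,0]>=b)&(G[:,0]<b+.005)&(abs(G[:,1])<.05),2]; print((b+.0025).round(4),len(k),(np.percentile(k,[10,50,90])*1000).round(1) if len(k) else '')
for n,f,pre in(('top0',cloud,'top'),('w1',wcloud,'w1')):
    p=dict(np.load(n+'.npz'))
    for l,z in(('stop',.034),('oak_stick',.022)):
        C=f(p,np.load(f'{pre}_{l}.npy')); T=C[abs(C[:,2]-z)<.004][:,:2]
        m=np.median(T,0); u=np.linalg.svd(T-m,full_matrices=False)[2][0]; u*=np.sign(u[0]) if l=='stop' else np.sign(u[1])
        for _ in range(3):
            w=np.array([-u[1],u[0]]); q=np.c_[(T-m)@u,(T-m)@w]; e=edges(q,0,-.07,.07); 
            m=m+w*(e[0][1]+e[1][1])/2000; m=m+u*np.percentile(q[:,0],[1,99]).mean()
            a=np.radians((e[0][0]+e[1][0])/2); u=np.cos(a)*u+np.sin(a)*w
        print(n,l,m.round(4),'yaw',np.degrees(np.arctan2(u[1],u[0])).round(2),e,'len',np.ptp(np.percentile(q[:,0],[.5,99.5])).round(4),np.median(C[:,2]).round(4))
E
python3 fit2.py
```

```text
top0 lat edges [(np.float64(0.13), np.float64(-72.7)), (np.float64(0.88), np.float64(73.2))] up edges [(np.float64(-0.13), np.float64(-122.5)), (np.float64(-0.93), np.float64(122.2))] plane [ 0.05  0.16 -0.04] yaw 5.5 c [0.5765 0.2407 0.082 ]
top0 lat edges [(np.float64(0.12), np.float64(-73.6)), (np.float64(0.14), np.float64(72.8))] up edges [(np.float64(0.29), np.float64(-122.4)), (np.float64(-0.47), np.float64(122.3))] plane [0.05 0.01 0.01] yaw 6.02 c [0.5764 0.2409 0.0819]
top0 lat edges [(np.float64(0.02), np.float64(-73.2)), (np.float64(0.08), np.float64(73.3))] up edges [(np.float64(0.32), np.float64(-122.3)), (np.float64(-0.38), np.float64(122.3))] plane [ 0.04 -0.02  0.01] yaw 6.13 c [0.5764 0.2405 0.0819]
-0.1125 66 [-4.1 -0.4  4.6]
-0.1075 67 [-4.  -0.2  3. ]
-0.1025 69 [-3.7  0.5  3.7]
-0.0975 71 [-3.7 -0.   4.3]
-0.0925 73 [-6.2  0.1  2.7]
-0.0875 103 [-18.7  -4.3   2.5]
-0.0825 75 [-18.7 -15.1  -9.4]
-0.0775 73 [-18.9 -15.  -11.6]
-0.0725 62 [-18.6 -15.2 -12.4]
-0.0675 69 [-18.2 -15.  -11.8]
-0.0625 70 [-19.  -15.3 -12.4]
-0.0575 37 [-17.4 -13.8  -0.4]
-0.0525 58 [-4.8
[... 1200 characters left out ...]
 0.2  0.9]
-0.0525 190 [-0.6  0.3  1.1]
-0.0475 214 [-0.7  0.1  1. ]
-0.0425 202 [-0.6  0.2  1. ]
-0.0375 213 [-0.7  0.1  1.1]
-0.0325 229 [-0.8  0.1  1.1]
top0 stop [ 0.4918 -0.1184] yaw 9.81 [(np.float64(0.18), np.float64(-13.1)), (np.float64(-0.19), np.float64(13.1))] len 0.1636 0.0319
top0 oak_stick [ 0.5128 -0.2259] yaw 94.03 [(np.float64(-0.16), np.float64(-13.1)), (np.float64(0.16), np.float64(13.1))] len 0.1624 0.0204
w1 stop [ 0.4936 -0.1171] yaw 10.25 [(np.float64(0.16), np.float64(-13.6)), (np.float64(-0.16), np.float64(13.5))] len 0.1629 0.0329
w1 oak_stick [ 0.5156 -0.2248] yaw 94.14 [(np.float64(-0.04), np.float64(-12.9)), (np.float64(0.05), np.float64(12.9))] len 0.1612 0.0206
```

Board and part poses agree to about 2–3 mm across cameras. Grip the stop near its thick end and insert it until 40 mm remain.

```bash
cat >> h.py <<'E'
t=np.radians(25); yaw=np.radians(6.18); ctr=np.array([.578,.2417,.082])
up=np.array([np.cos(yaw)*np.cos(t),np.sin(yaw)*np.cos(t),np.sin(t)]); lat=np.array([-np.sin(yaw),np.cos(yaw),0]); nn=np.cross(up,lat)
Rw=np.c_[lat,-up,nn]; ow=ctr-.0075*lat-.07*up-.015*nn      # way frame
def W(x,y,z): return ow+Rw@np.array([x,y,z])
def Rz(a): c,s=np.cos(a),np.sin(a); return np.array([[c,-s,0],[s,c,0],[0,0,1.]])
def F(s): return np.diag([s,-s,-1.])   # tool axes in part frame (x along part, closing across)
def st(): print('t',round(readout.current_time(),2),'tcp',readout.current_tcp_pos().round(4),'F',readout.current_contact_force().round(1),'w',round(readout.current_grip_width(),4),flush=True)
E
python3 - <<'E'
from h import *
a=np.radians(10.1); Rs=Rz(a); os_=np.array([.4927,-.1178,0]); g=np.array([-.045,0,.0365])
pick=os_+Rs@g
for s in(1,-1):
    print(s,[None if (q:=robot.inverse_kinematics(p,R@F(s))) is None else q.round(2) for p,R in((pick,Rs),(W(-.225,0,.0385),Rw),(W(-.085,0,.0385),Rw),(W(.0,-.1,.0385),Rw@Rz(np.pi/2)))])
print(W(0,0,0))
E
```

```text
1 [array([-0.4 ,  0.59,  1.93, -0.  ,  0.62,  0.99]), array([-0.19,  0.54,  2.11,  0.99,  0.15, -1.25]), None, array([ 0.33,  0.54,  1.79, -0.25,  0.39, -1.14])]
-1 [array([-0.4 ,  0.59,  1.93, -0.  ,  0.62, -2.15]), array([-0.19,  0.54,  2.11,  0.99,  0.15,  1.89]), None, array([ 0.33,  0.54,  1.79, -0.25,  0.39,  2.01])]
[0.52203697 0.22809639 0.0388221 ]
```

```bash
cat >> h.py <<'E'
def Ry(b): c,s=np.cos(b),np.sin(b); return np.array([[c,0,s],[0,1,0],[-s,0,c]])
E
python3 - <<'E'
from h import *
a=np.radians(10.1); Rs=Rz(a); os_=np.array([.4927,-.1178,0])
f=lambda q: None if q is None else q.round(2).tolist()
for b in (-30,-20,-12,12,20,30):
  for s in(1,-1):
    L=Ry(np.radians(b))@F(s)
    Q=[robot.inverse_kinematics(os_+Rs@[-.045,0,.04],Rs@L)]+[robot.inverse_kinematics(W(x,0,.042),Rw@L) for x in(-.225,-.19,-.15,-.12,-.085)]
    print(b,s,'z in stop',L[:,2].round(2),[f(q) and f(q)[3:] for q in Q])
  
for b in (-15,0,15): print('stick',b,[f(robot.inverse_kinematics(W(.0075,y,.0385),Rw@Rz(np.pi/2)@Ry(np.radians(b))@F(1))) for y in(-.06,-.1,-.14)])
for b in (-30,-20,20,30): print('push',b,[f(robot.inverse_kinematics(W(x,0,.027),Rw@Ry(np.radians(b))@F(1))) for x in(-.14,-.1)])
E
```

```text
-30 1 z in stop [ 0.5   0.   -0.87] [[1.98, 0.43, -1.24], [1.0, 0.83, -1.56], [1.07, 0.78, -1.58], [1.15, 0.74, -1.59], [1.22, 0.7, -1.6], [1.29, 0.67, -1.61]]
-30 -1 z in stop [ 0.5   0.   -0.87] [[1.98, 0.43, 1.9], [1.0, 0.83, 1.58], [1.07, 0.78, 1.56], [1.15, 0.74, 1.55], [1.22, 0.7, 1.54], [1.29, 0.67, 1.53]]
-20 1 z in stop [ 0.34  0.   -0.94] [[1.12, 0.26, -0.25], [1.05, 0.61, -1.53], [1.12, 0.57, -1.53], [1.2, 0.52, -1.54], [1.26, 0.49, -1.54], [1.34, 0.45, -1.54]]
-20 -1 z in stop [ 0.34  0.   -0.94] [[1.12, 0.26, 2.89], [1.05, 0.61, 1.61], [1.12, 0.57, 1.61], [1.2, 0.52, 1.6], [1.26, 0.49, 1.6], [1.34, 0.45, 1.61]]
-12 1 z in stop [ 0.21  0.   -0.98] [[0.38, 0.36, 0.55], [1.07, 0.43, -1.48], [1.14, 0.39, -1.47], [1.21, 0.34, -1.46], [1.26, 0.31, -1.43], [1.29, 0.27, -1.39]]
-12 -1 z in stop [ 0.21  0.   -0.98] [[0.38, 0.36, -2.59], [1.07, 0.43, 1.67], [1.14, 0.39, 1.67], [1.21, 0.34, 1.69], [1.26, 0.31, 1.71], [1.29, 0.27, 1.75]]
12 1 z in stop [-0.21  0.   -0.98] [[-0.13, 0.91, 1.15], None, None, None, [-1.17, 0.3, 1.3], [-1.09, 0.34, 1.29]]
12 -1 z in stop [-0.21  0.   -0.
[... 485 characters left out ...]
1.3, -1.89], None, None, None, [-1.17, 0.71, -1.67], [-1.09, 0.75, -1.69]]
stick -15 [[0.33, 0.57, 1.67, -0.06, 0.73, -1.31], [0.31, 0.58, 1.57, -0.05, 0.82, -1.33], [0.3, 0.6, 1.47, -0.04, 0.9, -1.35]]
stick 0 [[0.37, 0.54, 1.88, -0.36, 0.31, -0.99], [0.35, 0.54, 1.79, -0.26, 0.4, -1.11], [0.33, 0.55, 1.69, -0.2, 0.48, -1.19]]
stick 15 [[0.41, 0.6, 2.08, 3.91, 0.28, 1.06], [0.39, 0.57, 1.99, 4.22, 0.2, 0.72], None]
push -30 [[-0.35, 0.67, 2.03, 1.2, 0.71, -1.63], [-0.26, 0.67, 2.06, 1.29, 0.67, -1.65]]
push -20 [[-0.24, 0.61, 2.08, 1.27, 0.5, -1.59], [-0.15, 0.61, 2.1, 1.36, 0.46, -1.6]]
push 20 [None, [0.4, 0.63, 2.0, -1.19, 0.5, 1.45]]
push 30 [None, [0.51, 0.69, 1.93, -1.15, 0.72, 1.49]]
```

```bash
cat > s1.py <<'E'
from h import *
a=np.radians(10.1); Rs=Rz(a); os_=np.array([.4927,-.1178,0]); L=Ry(np.radians(-12))@F(1)
P=lambda z: os_+Rs@[-.045,0,z]
for x in np.linspace(-.225,-.085,8): assert robot.inverse_kinematics(W(x,0,.0415),Rw@L) is not None
robot.inverse_kinematics(W(-.235,0,.10),Rw@L)
fingers.grip(.065)
robot.move_pose(P(.13),Rs@L); robot.move_straight(P(.0395)); st()
fingers.grip(.0,30); st()
robot.move_straight(P(.17)); st()
robot.move_pose(W(-.235,0,.10),Rw@L); robot.move_straight(W(-.235,0,.042)); st()
p=imaging.get_image('side'); save(p,'ins.png')
q=imaging.get_image('top'); save(q,'ins_t.png')
c=lambda p,y,x:cv2.resize(p['image'][y:y+120,x:x+160,::-1],(480,360))
cv2.imwrite('pics/ins2.png',cv2.resize(np.vstack([c(p,150,240),c(q,140,200)]),(400,600)))
E
python3 s1.py
```

```text
t 6.42 tcp [ 0.4492 -0.126   0.0403] F [-0.6 -0.3 -0.2] w 0.0647
t 7.08 tcp [ 0.4485 -0.1257  0.0396] F [-2.5  0.6  6.1] w 0.0275
t 8.09 tcp [ 0.4479 -0.1255  0.1693] F [-0.3  0.7 -1.7] w 0.028
t 10.47 tcp [ 0.5293 -0.0073  0.0769] F [-0.3 -0.2 -0.3] w 0.028
```

View pics/ins2.png

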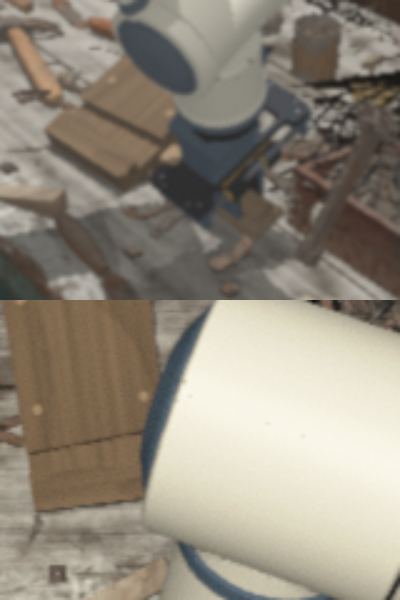

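Side view: stop held, thin end (165,155 in the crop) just in front of the housing mouth. Inserting with force monitoring.

```bash
cat > s2.py <<'E'
from h import *
f0=readout.current_contact_force()
for x in np.r_[np.arange(-.215,-.086,.01),-.085]:
    robot.move_straight(W(x,0,.0415),v=.08)
    f=Rw.T@(readout.current_contact_force()-f0); print(round(x,3),f.round(1),flush=True)
    if np.linalg.norm(f)>12: print('STOP'); break
st()
p=imaging.get_image('side'); save(p,'ins3.png')
cv2.imwrite('pics/ins3c.png',cv2.resize(p['image'][130:270,230:400,::-1],(680,560),interpolation=cv2.INTER_CUBIC))
E
python3 s2.py
```

```text
-0.215 [ 0.3 -0.5 -0.1]
-0.205 [-0.5 -0.2 -0.1]
-0.195 [-0.6 -0.1  0.5]
-0.185 [-0.3 -0.3  0.2]
-0.175 [-0.  -0.2 -0.5]
-0.165 [-1.5 -0.7  0.1]
-0.155 [-0.5  0.3  0.4]
-0.145 [-0.8 -0.7  0.9]
-0.135 [-0.9 -0.3  1.2]
-0.125 [-0.8  0.5  1.4]
-0.115 [ 0.1  0.1 -0.1]
-0.105 [ 0.4 -0.2  0.2]
-0.095 [-1.  -0.8  1. ]
-0.085 [-0.6  0.2  0.6]
t 14.55 tcp [0.5137 0.1418 0.0764] F [-0.5 -0.3 -1.6] w 0.0277
```

View pics/ins3c.png

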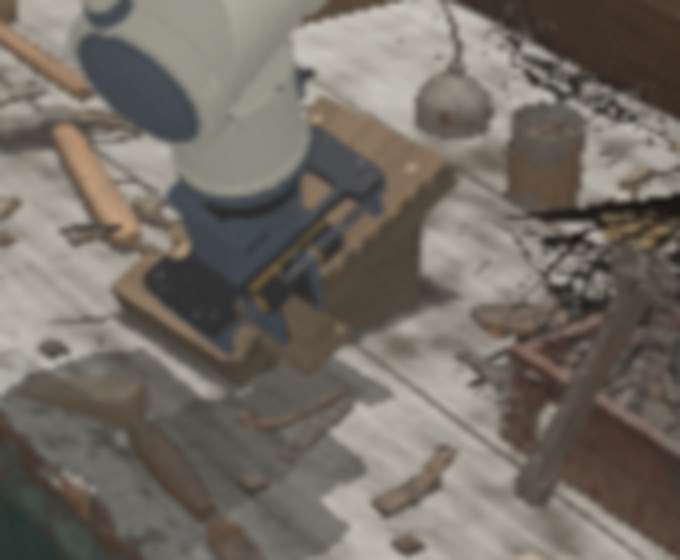

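```bash
cat > s3.py <<'E'
from h import *
fingers.grip(.05); st()
robot.move_straight(W(-.085-.0146,0,.0415+.0685)); 
L2=Ry(np.radians(-20))@F(1)
robot.move_pose(W(-.17,0,.09),Rw@L2); fingers.grip(0,30)
robot.move_straight(W(-.17,0,.027)); robot.move_straight(W(-.155,0,.027))
robot.wait(.2); f0=readout.current_contact_force(); st()
x=-.155; step=.004
while x<-.0985:
    x+=step; robot.move_straight(W(x,0,.027),v=.04)
    f=Rw.T@(readout.current_contact_force()-f0)
    print(round(x,4),f.round(1),flush=True)
    if f[0]<-28 or np.linalg.norm(f)>45: break
    if x>-.125: step=.002
    if x>-.112 or (f[0]<-5 and x>-.12): step=.0006
st(); np.save('f0.npy',f0)
E
python3 s3.py
```

```text
t 15.13 tcp [0.5138 0.1416 0.0764] F [0.6 0.5 0.7] w 0.0504
t 18.15 tcp [0.5276 0.0724 0.0637] F [ 0.6  0.5 -0.9] w 0.0006
-0.151 [-0.5  0.   0.6]
-0.147 [-0.  -0.8  0.6]
-0.143 [-0.1 -0.   1.1]
-0.139 [-1.1  0.8  1.2]
-0.135 [-1.3  0.   2. ]
-0.131 [0.1 0.6 0.9]
-0.127 [-0.1  0.7  0.9]
-0.123 [ 0.5 -0.1  1.9]
-0.121 [-1.1  0.   1.9]
-0.119 [0.1 0.7 1.2]
-0.117 [-0.7  0.3  0.8]
-0.115 [-0.7  0.3  1.8]
-0.113 [-1.   1.2  1. ]
-0.111 [-0.9  1.   0.8]
-0.1104 [-1.7 -0.   1.2]
-0.1098 [-1.8 -0.2  0.8]
-0.1092 [-2.5  0.2  1.6]
-0.1086 [-1.8 -1.   1.9]
-0.108 [-2.8  0.1  1. ]
-0.1074 [-2.5 -0.6  1.7]
-0.1068 [-3.  -0.1  1.5]
-0.1062 [-3.6 -1.9  0.6]
-0.1056 [-3.7 -2.2  1.6]
-0.105 [-7.2 -1.2  2.1]
-0.1044 [-10.5  -1.    4.5]
-0.1038 [-13.9   0.3   5.6]
-0.1032 [-17.4   1.2   7.3]
-0.1026 [-22.8   1.6   8.7]
-0.102 [-26.6   1.9  10.8]
-0.1014 [-31.3   2.1  12.9]
t 25.65 tcp [0.5224 0.1233 0.0631] F [ -3.3 -31.3   9.9] w 0.0005
```

Stop jammed at about 31 N with the thick end near the expected place. Back off, check its seat, then lift the stick.

```bash
cat > s4.py <<'E'
from h import *
robot.move_straight(W(-.13,0,.03)); robot.move_straight(W(-.16,0,.12))
Rk=Rz(np.radians(94.1)); ok=np.array([.5142,-.2254,0]); L=Ry(np.radians(-10))@F(1)
fingers.grip(.06)
robot.move_pose(ok+[0,0,.13],Rk@L)
p=imaging.get_image('top'); s=imaging.get_image('side')
for n,q in(('top',p),('side',s)):
    r=finder.silhouettes('stop',q)
    for k in r[:2]: C=cloud(q,k['mask']); print(n,round(k['conf'],2),(np.array(k['point'])*[560,420]).round())
    C=cloud(q); w=(C-ow)@Rw; B=w[(abs(w[:,2]-.034)<.006)&(abs(w[:,1])<.02)&(abs(w[:,0])<.13)]
    print(n,'bar x',np.percentile(B[:,0],[1,99]).round(4),'y',np.percentile(B[:,1],[1,99]).round(4),'z',np.median(B[:,2]).round(4),len(B))
c=lambda q,y,x:cv2.resize(q['image'][y:y+105,x:x+140,::-1],(400,300),interpolation=cv2.INTER_CUBIC)
cv2.imwrite('pics/seat.png',np.vstack([c(p,120,180),c(s,140,235)]))
robot.move_straight(ok+[0,0,.0228]); fingers.grip(0,30); st()
robot.move_straight(ok+[0,0,.2]); st()
E
python3 s4.py
```

```text
top 0.95 [245. 201.]
top bar x [-0.0821  0.0799] y [-0.0126  0.0159] z 0.0342 656
side 0.85 [291. 200.]
side bar x [-0.0853  0.082 ] y [-0.0132  0.0161] z 0.0344 348
t 30.55 tcp [ 0.5143 -0.2254  0.0229] F [ 0.2 -0.1  2. ] w 0.028
t 31.88 tcp [ 0.5138 -0.2251  0.1992] F [-0.1  0.3 -1.8] w 0.0279
```

View pics/seat.png

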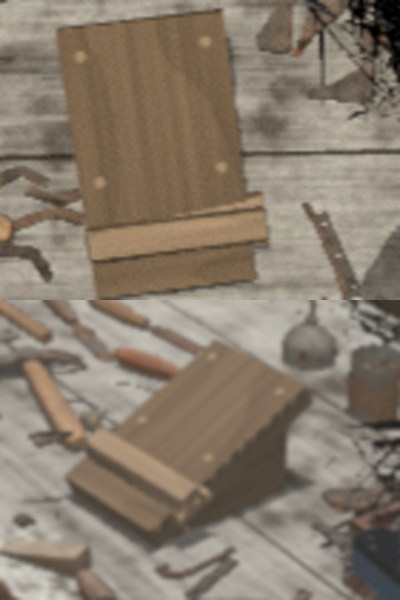

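The stop is seated: thin end flush at the left side (88,245), thick end about 15 mm proud at (266,220). Now the stick.

```bash
cat > s5.py <<'E'
from h import *
R=Rw@Rz(np.pi/2)@Ry(np.radians(-10))@F(1); z0=.015+.0228; y=-.106
robot.move_pose(W(.0075,y,z0+.09),R); robot.move_straight(W(.0075,y,z0+.006))
robot.wait(.2); f0=readout.current_contact_force(); st()
z=z0+.006
while z>z0-.004:
    z-=.0007; robot.move_straight(W(.0075,y,z),v=.03); f=Rw.T@(readout.current_contact_force()-f0)
    if f[2]>4: break
print('z off',round(z-z0,4),f.round(1)); z+=.0003
b=f
while y<-.088:
    y+=.001; robot.move_straight(W(.0075,y,z),v=.03); f=Rw.T@(readout.current_contact_force()-f0)
    print(round(y,4),f.round(1),flush=True)
    if f[1]<-7: break
st()
E
python3 s5.py
```

```text
t 34.5 tcp [0.5985 0.244  0.1244] F [-0.7  0.4  0.1] w 0.0279
z off -0.0003 [-1.8  0.5 18.7]
-0.105 [-0.6 -0.6 10.5]
-0.104 [-0.7 -3.7  9.4]
-0.103 [-1.5 -5.6  8.9]
-0.102 [-0.4 -5.5  9.2]
-0.101 [-0.6 -5.1  8.1]
-0.1 [ 0.1 -5.4  9.5]
-0.099 [-0.6 -5.2  9.3]
-0.098 [ 0.1 -5.2  8.3]
-0.097 [-0.4 -5.1  9.3]
-0.096 [-0.9 -6.8  7.8]
-0.095 [-1.  -9.7  8.1]
t 39.5 tcp [0.5931 0.2437 0.1148] F [ 4.8  0.1 11.6] w 0.0277
```

Contact with the stop at y≈-0.096, as expected. Release, retract and check.

```bash
cat > s6.py <<'E'
from h import *
fingers.grip(.05)
R=readout.current_tcp_rot(); p0=readout.current_tcp_pos()
robot.move_straight(p0-.11*R[:,2]); robot.move_pose([.42,-.2,.3],down(0)); st()
p=imaging.get_image('top'); s=imaging.get_image('side')
for n,q in(('top',p),('side',s)):
    w=(cloud(q)-ow)@Rw; B=w[(abs(w[:,2]-.034)<.006)&(abs(w[:,1])<.02)&(abs(w[:,0])<.13)]
    print(n,'bar x',np.percentile(B[:,0],[1,99]).round(4),'y',np.percentile(B[:,1],[1,99]).round(4))
    k=w[(abs(w[:,2]-.037)<.004)&(w[:,1]<-.022)&(w[:,1]>-.22)&(abs(w[:,0])<.09)]
    f=np.polyfit(k[:,1],k[:,0],1); print('stick x',np.percentile(k[:,0],[1,99]).round(4),'y',np.percentile(k[:,1],[1,99]).round(4),'z',np.median(k[:,2]).round(4),'yaw',np.degrees(np.arctan(f[0])).round(2),len(k))
c=lambda q,y,x:cv2.resize(q['image'][y:y+105,x:x+140,::-1],(400,300),interpolation=cv2.INTER_CUBIC)
cv2.imwrite('pics/fin.png',np.vstack([c(p,120,180),c(s,140,235)]))
E
python3 s6.py
```

```text
t 42.98 tcp [ 0.4202 -0.1997  0.2998] F [-0.   0.1  0.6] w 0.0501
top bar x [-0.0821  0.0797] y [-0.0171  0.0162]
stick x [-0.0068  0.0204] y [-0.1791 -0.0239] z 0.0369 yaw -0.21 570
side bar x [-0.0876  0.0811] y [-0.0185  0.0158]
stick x [-0.0105  0.0211] y [-0.1776 -0.0244] z 0.0365 yaw -0.91 264
```

View pics/fin.png

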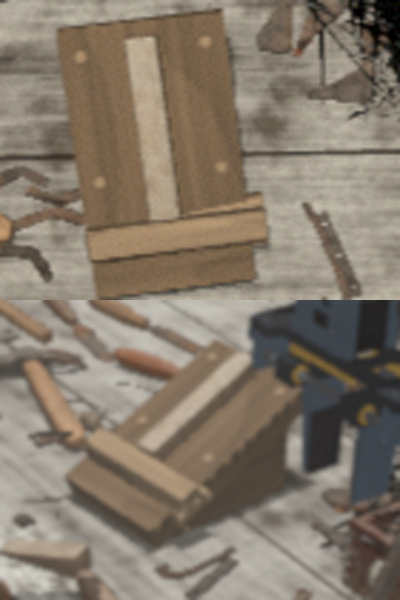

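The stick lies straight up the slope, its lower end against the bar at (165,218). The stop is still seated.

```bash
python3 -c "
from h import *
print(job.sign_off())"
```

```text
the job is handed in; nothing more can be done
None
```

The planing stop is wedged tight in the housing with its thin end about flush, the oak stick lies straight up the slope against it, and the job was handed in at about 43 s; the verdict has not been reported.

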